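Pack a dispensing kit and snap the dispenser's cap home

ROBOT

A 6-joint arm with a two-finger parallel gripper is mounted at the origin on the work surface. World frame = base frame: x ahead of the robot, y to its left, z up, the work surface at z = 0. Lengths are in m, angles in rad, forces in N, time in s.
With the tool pointing down it reaches from about 0.325 to 0.9 m from the base axis. Payload 6.1 kg.
Tool frame: the origin (TCP) lies midway between the tips of the shut fingers; the grasp point (between the pads) lies 19 mm behind it; x points along the fingers, y is the direction in which the jaws open and shut, and the axes are right-handed (so a half turn about x gives the same grasp; the last joint's range is limited). The gripper opens to 85 mm and grips with 20 to 120 N. Pads are 22 mm wide; open, the fingers measure 114 mm over their backs; the gripper's body (76 mm by 85 mm) begins 54 mm behind the grasp point. The pads swing forward as they close: fully open they stand 13 mm farther back than shut.
Start: joints at [-1.266, 0.22, 1.526, -0, 1.395, -0.126], TCP at [0.261, -0.568, 0.231] pointing down, gripper open.
Joint ranges: [-2.98, 2.98], [-0.91, 2.08], [0.09, 2.57], [-1.24, 4.39], [0.2, 2.65], [-2.68, 2.68]. Speed limits (rad/s): [2.57, 2.57, 3.01, 3.14, 3.14, 3.14].

INTERFACE

Orientations are given as [roll, pitch, yaw] about the fixed x, y, z axes, in that order (R = Rz(yaw) Ry(pitch) Rx(roll)).
In Python, from plant import movep, move_l, set_joints, gripper_to, hold, inverse_kinematics, observe, get_image, get_calibration, Unreachable, job_done gives the robot as it stands. Calls block until the motion is done:
- movep(position, orientation): joint-space move of the TCP to a pose.
- move_l(position, feed=0.15, rotation=None, max_force=None): straight line of the TCP; rotation=None keeps the orientation; feed is the mean speed in m/s. With max_force (N) it stops when the force on the tool has changed by that much, and returns True; else False.
- set_joints(angles): joint-space move.
- gripper_to(opening, f_grip=None): finger opening in m; f_grip is the grip in N (None keeps the last); returns when the fingers have stopped.
- hold(seconds).
- inverse_kinematics(position, orientation): joint angles nearest the present ones, or None.
- observe(): the state.
- get_image(name): name is "side" or "top"; returns (picture, depth): 400x640x3 uint8, red, green, blue; 400x640 float32, m along the optical axis (not along the pixel's ray), 0 where there is no reading.
- get_calibration(name): a dict with "intrinsics" (3x3 intrinsics, pixels), "world_from_camera" (4x4, takes a point from camera to world coordinates). Camera axes: x right, y down, z forward; pixel columns grow to the right and rows downward; lengths in m; the calibration is good to about 2 mm. A picture is of the moment at which its call begins. get_calibration takes no time and is no camera call.
A pose or a line that the arm cannot do raises Unreachable and nothing moves.
- job_done(): hands the job in, once; it reports no verdict.
The state is a dict: "time_s": time; "q": joint angles; "joint_velocities": joint speeds; "joint_torque": joint torques, N m; "eef_pos": TCP position; "tcp_rot": TCP orientation; "ft_force": force on the tool from outside, world axes, zero at the start; "torque": the same for the moment, N m; "opening": finger opening in m.
Only numpy, scipy, OpenCV 4.12 (cv2) and the standard library are available. Lean on these libraries where they do the work, as an engineer would, in place of code of your own. Each camera call takes 0.05 s, during which the arm holds its last target.

TASK

Pack the small round jar and the little carton upright in their bays of the kit tray, the jar in the square bay and the carton in the narrow one, each right down on the tray floor. Then press the loose ribbed cap onto the neck of the open dispenser that stands in the tray until it clicks, and keep pressing it down firmly against the rubber seal: finish with the hand still pushing on the cap. Leave the big tub, the wide lid and the spatula alone.

Things in the scene. Friction and masses are not known exactly. Their poses are not given: they have to be found in the camera images.
- kit: grey open kit tray, fixed; 64 mm (x) by y -78 to +90 mm, walls 4 mm thick, tops 25 mm over the bench, floor 5 mm. Origin on the bench under the axis of the white dispenser bottle fixed in it: 48 mm diameter (foot 52), shoulder 70 mm over the bench, then a 27 mm neck to 97 mm, its top 5 mm tapering to 20. z up. Four sprung bumps stand out 4 mm from the neck, 84 mm over the bench
- jar_bay (a point): centre of the floor of the square bay, 56 mm (kit x) by 54 mm (kit y), on the +y side of the dispenser, 59 mm from its axis, 5 mm above the bench; its axes are the kit's
- carton_bay (a point): centre of the floor of the narrow bay, 56 mm (kit x) by 42 mm (kit y), on the -y side of the dispenser, 53 mm from its axis, 5 mm above the bench; its axes are the kit's
- neck_top (a point): centre of the top of the dispenser's neck, 97 mm above the bench
- seat (a point): on the dispenser's axis at the top of the uncompressed rubber seal, 75 mm above the bench: the cap's lower edge comes here when it is fully home
- seal: black rubber seal ring round the foot of the neck, 42 mm diameter, 5 mm thick; origin at the centre of its top, which starts 75 mm above the bench. It yields straight down: about 3 N to start, then 3 N per mm, 4 mm at most
- cap: loose white ribbed cap, 44 mm diameter, 34 mm high, flat top, standing mouth down; origin at the centre of its lower edge, z up. Mouth 31 mm (3 mm lip, bore 36 above it), 30 mm deep, 0.03 kg. Going on, the lip meets the neck's bumps about 14 mm above home; resistance rises to 7 to 14 N, drops as the lip passes (the click, a few N pull down), then the cap meets the seal; any turn about z will do
- jar: loose closed white round jar with a paper label and a grey disc on its lid, 48 mm diameter, 64 mm high, standing; origin at the centre of its underside, z up; about 0.12 kg
- carton: loose brown closed carton with a white band, 50 mm (its x) by 36 mm (its y) by 64 mm high, standing; origin at the centre of its underside, z up. It fits its bay with its x along the kit's x (either way round); about 0.09 kg
- tub: bystander: big white tub with a blue lid, 104 mm diameter, 98 mm high; origin at the centre of its underside
- wide_lid: bystander: flat blue lid, 72 mm diameter, 14 mm high, lying on the bench; origin at the centre of its underside
- spatula: bystander: steel spatula with a black handle lying on the bench, 220 mm long along its x, 18 mm wide, 10 mm high; origin at its middle, underside
Things that resemble listed ones, but are neither listed nor needed, are in the scene too. Leave any purple or yellow look-alike of the cap alone.

How it is judged:
On the way, in this order (a step that is already met when the one before it is completed fails the run):
1. jar and carton stand in their bays, down on the tray floor (horizontal distance between jar and jar_bay below 0.008 m and z of each of jar, carton in the frame of kit below 0.009 m and angle between each of jar, carton's own z axis and vertical below 0.12 rad and horizontal distance between carton and carton_bay below 0.008 m), for 0.2 s.
2. the cap is snapped home on the neck and pressed against the seal (horizontal distance between cap and seat below 0.004 m and z of cap in the frame of seat below 0.0015 m and angle between cap's own z axis and vertical below 0.12 rad and contact force between cap and seal above 4 N), for 0.2 s.
At the end, for the whole second after the job is handed in: jar and carton upright and at rest within 8 mm of their bay centres, at most 4 mm above the tray floor; cap upright, within 4 mm of the neck axis, its edge at most 1.5 mm above the seat, the robot on it (over 3 N) and it pressing the seal with over 4 N (all of step 1 and all of step 2 and contact force between any of the fingers, the arm and cap above 3 N and linear speed of each of jar, carton below 0.02 m/s); the arm keeps its last pose, push and grip.
It fails at once if the big tub is pushed away (over 30 mm) (distance of tub from where it was at the start of the episode above 0.03 m).
It fails at once if the wide lid is pushed away (over 30 mm) (distance of wide_lid from where it was at the start of the episode above 0.03 m).
It fails at once if the spatula is pushed away (over 30 mm) (distance of spatula from where it was at the start of the episode above 0.03 m).
It also fails if it takes over 72 s, if anything falls off the work surface, if the arm or the gripper's body presses on something with over 40 N, if the wrist force passes 120 N, or if a joint passes its speed limit or range.

## Working session

There is one attempt and no reset: what is moved stays moved. The work goes in short steps, each a Python script; the robot and the scene stay as the last script left them, time stands still between calls to the robot, and variables do not carry over. Pictures are saved under pics/ and viewed, and the job is handed in when it is done.

```bash
ls; mkdir -p pics; python3 - <<'E'
from plant import *
import cv2,numpy as np
for n in("top","side"):
    im,d=get_image(n); np.savez(f"pics/{n}0.npz",im=im,d=d); cv2.imwrite(f"pics/{n}0.png",im[:,:,::-1]); c=get_calibration(n); print(c)
print(observe())
E
```

```text
pics
{'intrinsics': array([[380.02604495,   0.        , 312.93626586],
       [  0.        , 380.02604495, 194.52636341],
       [  0.        ,   0.        ,   1.        ]]), 'world_from_camera': array([[ 0.00944707, -0.99692035,  0.07784969,  0.55131985],
       [-0.99992814, -0.00884354,  0.00809368, -0.0198166 ],
       [-0.00738029, -0.07792056, -0.99693225,  0.94380693],
       [ 0.        ,  0.        ,  0.        ,  1.        ]])}
{'intrinsics': array([[450.97263846,   0.        , 313.1077937 ],
       [  0.        , 450.97263846, 197.0149277 ],
       [  0.        ,   0.        ,   1.        ]]), 'world_from_camera': array([[-8.61068894e-01, -3.26666143e-01,  3.89678830e-01,
         2.25153392e-01],
       [-5.08488301e-01,  5.53299552e-01, -6.59772122e-01,
         6.56187329e-01],
       [-8.39078308e-05, -7.66256378e-01, -6.42534946e-01,
         7.57353207e-01],
       [ 0.00000000e+00,  0.00000000e+00,  0.00000000e+00,
         1.00000000e+00]])}
{'time_s': 0.1, 'q': array([-1.26610706e+00,  2.21138743e-01,  1.52747936e+00, -1.92939938e-05,
        1.39469021e+00, -1.26106731e-01]), 'joint_velocities': array([ 2.88448024e-04, -4.16003884e-04, -2.33412481e-03,  6.41056093e-05,
        6.78806174e-04,  1.26546332e-03]), 'joint_torque': array([ 1.60576114e-03, -4.98248363e+01, -3.90544081e+01, -1.44241094e-04,
        5.64270245e-03,  1.32670775e-05]), 'eef_pos': array([ 0.26082239, -0.56739048,  0.23032309]), 'tcp_rot': array([-1.68583501,  1.56908056,  1.88655703]), 'ft_force': array([ 0.76708271,  0.2885741 , -0.27778308]), 'torque': array([-0.03038292, -0.03860507, -0.02763794]), 'opening': 0.08549479036353332}
```

View pics/top0.png

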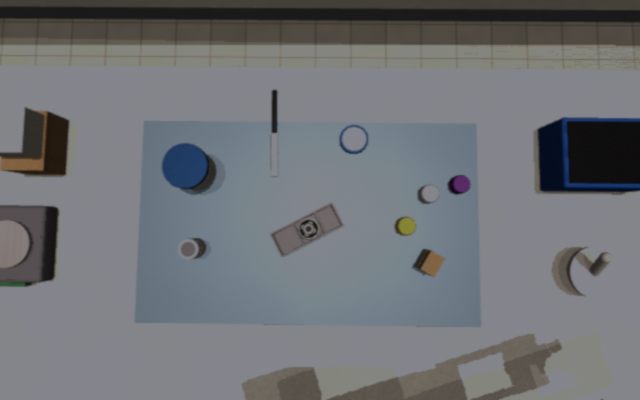

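View pics/side0.png

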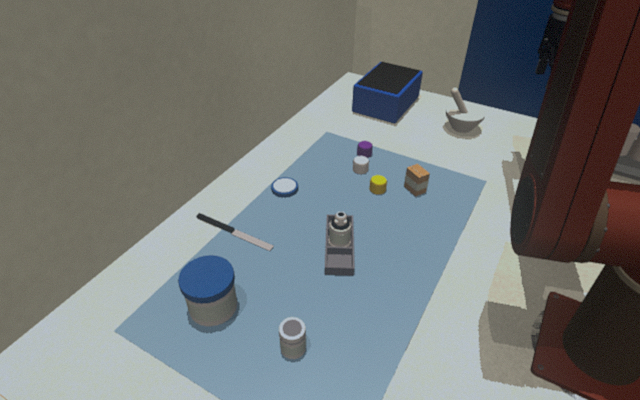

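The top view shows the jar at (190,249), carton (432,263), white cap (429,194), purple look-alike (460,184), yellow look-alike (406,226) and kit at (309,229). Next: enlarged crops.

```bash
python3 - <<'E'
import cv2,numpy as np
im=np.load("pics/top0.npz")["im"][:,:,::-1]
a=cv2.resize(im[195:265,265:355],None,fx=4.4,fy=4.4,interpolation=cv2.INTER_CUBIC)
b=cv2.resize(im[170:280,390:480],None,fx=3.5,fy=3.5,interpolation=cv2.INTER_CUBIC)
c=cv2.resize(im[225:275,165:215],None,fx=4,fy=4,interpolation=cv2.INTER_CUBIC)
W=np.zeros((600,800,3),np.uint8)
W[:a.shape[0],:a.shape[1]]=a; W[:b.shape[0],400:400+b.shape[1]]=b; W[320:320+c.shape[0],:c.shape[1]]=c
W=np.clip(W.astype(float)*1.5,0,255).astype(np.uint8)
cv2.imwrite("pics/crop0.png",W)
E
```

```text
(no output)
```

View pics/crop0.png

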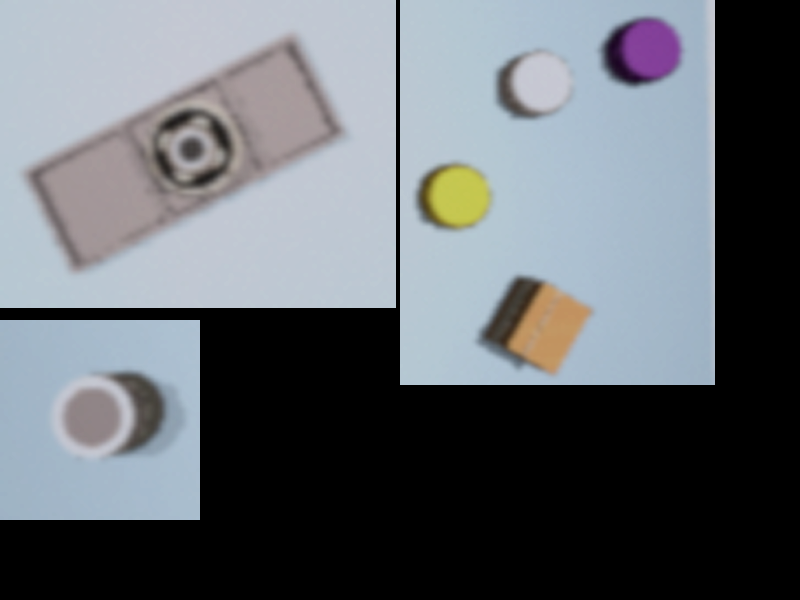

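The white cap at (429,194) is the only white, ribbed-size candidate. (460,184) is purple and (406,226) is yellow, so both are look-alikes. The larger bay is on the image's left, so kit +y points left and slightly down in the picture. Now measuring.

```bash
cat > h.py <<'E'
from plant import *
import cv2,numpy as np
def ray(n,uv,z):
    c=get_calibration(n);K=c["intrinsics"];T=c["world_from_camera"]
    uv=np.atleast_2d(uv).astype(float)
    d=np.c_[(uv-K[:2,2])/K[[0,1],[0,1]],np.ones(len(uv))]@T[:3,:3].T
    o=T[:3,3]; return o+d*((z-o[2])/d[:,2])[:,None]
def heights(n,d):
    c=get_calibration(n);K=c["intrinsics"];T=c["world_from_camera"]
    v,u=np.mgrid[:400,:640]; P=np.stack([(u-K[0,2])/K[0,0]*d,(v-K[1,2])/K[1,1]*d,d],-1)
    return P@T[:3,:3].T+T[:3,3]
E
python3 - <<'E'
from h import *
for n,boxes in (("top",dict(jar=(170,230,215,270),carton=(412,245,450,280),cap=(415,182,443,208),kit=(268,200,348,258))),
                ("side",dict(jar=(270,310,315,365),carton=(400,160,432,196),cap=(350,153,371,176),kit=(318,205,362,280)))):
    f=np.load(f"pics/{n}0.npz");im,d=f["im"],f["d"];X=heights(n,d)
    for k,(a,b,c,e) in boxes.items():
        P=X[b:e,a:c].reshape(-1,3);h=P[:,2]
        zt=dict(jar=.064,carton=.064,cap=.034,kit=.025)[k]
        tol=.006
        s=abs(h-zt)<tol
        uv=np.stack(np.meshgrid(np.arange(a,c),np.arange(b,e)),-1).reshape(-1,2)[s]
        W=ray(n,uv,zt)
        if k=='kit': print(n,'kit h hist',np.histogram(h,bins=np.arange(-.01,.12,.01))[0])
        r=cv2.minAreaRect((W[:,:2]*1000).astype(np.float32))
        print(n,k,s.sum(),'medz',np.round(np.median(h[s]),4),'mean',W[:,:2].mean(0).round(4),'rect',np.round(r[0],1),np.round(r[1],1),round(r[2],1))
    if n=="top":
        a,b,c,e=boxes['kit']
        for zt in(.097,.07):
            m=abs(X[b:e,a:c,2]-zt)<.006; v,u=np.nonzero(m); print(zt,len(u),ray(n,np.c_[u+a,v+b],zt).mean(0).round(4))
E
```

```text
top jar 350 medz 0.0651 mean [0.4922 0.2744] rect [491.7 273.8] [45.7 46.5] 0.6
top carton 368 medz 0.0651 mean [ 0.4651 -0.2847] rect [ 465.3 -284.6] [38.2 49.9] 59.5
top cap 266 medz 0.0351 mean [ 0.6279 -0.2908] rect [ 628.1 -290.8] [41.5 43.2] 26.9
top kit h hist [ 293 3503   65  410    6    0    7   26  168   23  113    8]
top kit 418 medz 0.026 mean [0.5392 0.002 ] rect [539.2   3.3] [ 64.1 167.5] 27.7
0.097 118 [ 0.5421 -0.0017  0.097 ]
0.07 126 [ 0.5431 -0.0023  0.07  ]
side jar 524 medz 0.064 mean [0.4921 0.2776] rect [493.  276.6] [46.3 49.2] 31.4
side carton 201 medz 0.0635 mean [ 0.4657 -0.2809] rect [ 465.2 -281.2] [40.9 55.3] 58.1
side cap 134 medz 0.0338 mean [ 0.6288 -0.2862] rect [ 628.8 -286.4] [47.  41.6] 87.6
side kit h hist [ 461 1567  247  443   66   63   73  101  133   43   90    0]
side kit 483 medz 0.0243 mean [0.5317 0.021 ] rect [539.1   6.7] [ 63.9 172.8] 27.8
```

Both views agree on sizes and the kit yaw (27.7°), apart from a common y offset of about 3 mm. I'll squeeze the jar with the jaws along y to find out which camera is biased.

```bash
cat >> h.py <<'E'
P2=np.pi/2
A=np.deg2rad(27.7); KX=np.array([np.cos(A),np.sin(A)]); KY=np.array([-np.sin(A),np.cos(A)])
def rpy(yaw): return [0,P2,np.deg2rad(yaw)]
def pic(n,name):
    im,d=get_image(n); cv2.imwrite(f"pics/{name}.png",im[:,:,::-1]); return im,d
def top(n,d,box,zt,tol=.006):
    a,b,c,e=box;X=heights(n,d)[b:e,a:c]
    v,u=np.nonzero(abs(X[...,2]-zt)<tol);W=ray(n,np.c_[u+a,v+b],zt)
    r=cv2.minAreaRect((W[:,:2]*1000).astype(np.float32)); return len(u),W[:,:2].mean(0).round(4),np.round(r[0],1),np.round(r[1],1),round(r[2],1)
E
python3 - <<'E'
from h import *
O=np.array([.542,-.001]);jb=O+.059*KY;cb=O-.053*KY;print(jb,cb)
def t(l,p,z,ys):
    for y in ys: 
        q=inverse_kinematics([*p,z],rpy(y)); print(l,z,y,None if q is None else np.round(q,2))
t('jar',(.492,.2755),.026,(0,180,90,-90,-62.3,117.7))
t('jb',jb,.033,(-62.3,117.7)); t('cb',cb,.033,(-62.3,117.7))
t('carton',(.4652,-.283),.026,(59.5,-30.5,149.5,-120.5))
t('cap',(.628,-.289),.01,(0,180,90,-90,-62,118,30,-150))
t('neck',O,.12,(-62.3,117.7,0,180,90,-90,28,-152))
E
```

```text
[0.51457432 0.05123822] [ 0.56663663 -0.04792586]
jar 0.026 0 [ 0.37  0.32  1.83 -0.    0.99 -1.2 ]
jar 0.026 180 [0.37 0.32 1.83 0.   0.99 1.94]
jar 0.026 90 None
jar 0.026 -90 [ 0.37  0.32  1.83 -0.    0.99  0.37]
jar 0.026 -62.3 [ 0.37  0.32  1.83 -0.    0.99 -0.11]
jar 0.026 117.7 None
jb 0.033 -62.3 [-0.05  0.21  1.95 -0.    0.98 -0.54]
jb 0.033 117.7 [-0.05  0.21  1.95  0.    0.98  2.6 ]
cb 0.033 -62.3 [-0.22  0.31  1.82 -0.    1.01 -0.71]
cb 0.033 117.7 [-0.22  0.31  1.82  0.    1.01  2.44]
carton 0.026 59.5 None
carton 0.026 -30.5 [-0.69  0.28  1.88  0.    0.98 -1.73]
carton 0.026 149.5 [-0.69  0.28  1.88 -0.    0.98  1.41]
carton 0.026 -120.5 [-0.69  0.28  1.88 -0.    0.98 -0.16]
cap 0.01 0 [-0.55  0.6   1.47  0.    1.07 -2.12]
cap 0.01 180 [-0.55  0.6   1.47 -0.    1.07  1.03]
cap 0.01 90 [-0.55  0.6   1.47  0.    1.07  2.6 ]
cap 0.01 -90 [-0.55  0.6   1.47 -0.    1.07 -0.55]
cap 0.01 -62 [-0.55  0.6   1.47 -0.    1.07 -1.03]
cap 0.01 118 [-0.55  0.6   1.47  0.    1.07  2.11]
cap 0.01 30 [-0.55  0.6   1.47  0.    1.07 -2.64]
cap 0.01 -150 [-0.55  0.6   1.47 -0.    1.07  0.5 ]
neck 0.12 -62.3 [-0.15  0.13  1.85 -0.    1.16 -0.63]
neck 0.12 117.7 [-0.15  0.13  1.85  0.    1.16  2.51]
neck 0.12 0 [-0.15  0.13  1.85  0.    1.16 -1.72]
neck 0.12 180 [-0.15  0.13  1.85 -0.    1.16  1.42]
neck 0.12 90 None
neck 0.12 -90 [-0.15  0.13  1.85 -0.    1.16 -0.15]
neck 0.12 28 [-0.15  0.13  1.85  0.    1.16 -2.21]
neck 0.12 -152 [-0.15  0.13  1.85 -0.    1.16  0.93]
```

```bash
python3 - <<'E'
from h import *
p=(.492,.2757)
movep([*p,.13],rpy(0)); print(observe()["time_s"])
move_l([*p,.026],feed=.15)
gripper_to(.04,f_grip=20); print(observe()["opening"],observe()["eef_pos"]); gripper_to(.085)
move_l([*p,.13],feed=.25); print(observe()["time_s"])
im,d=pic("side","s1"); print(top("side",d,(265,305,320,365),.064))
im,d=pic("top","t1");print(top("top",d,(165,225,215,270),.064))
E
```

```text
3.1833
0.04755038266278317 [0.49281719 0.27600898 0.02715874]
5.4833
(532, array([0.4921, 0.2788]), array([492. , 278.3]), array([46.4, 48.9]), 30.6)
(129, array([0.505 , 0.2751]), array([504.5, 278. ]), array([21.9, 47.2]), 11.1)
```

View pics/s1.png

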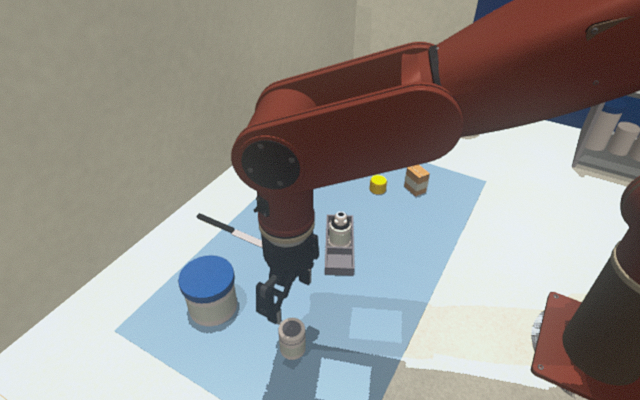

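The jar squeeze puts its true y at 0.276. The side camera reads +2.8 mm there and the top camera −0.4 mm, so I trust the top camera for y. Next: grip the jar across x and place it.

```bash
python3 - <<'E'
from h import *
p=(.492,.2758)
movep([*p,.13],rpy(-90)); print(observe()["time_s"])
move_l([*p,.025],feed=.15)
gripper_to(.04,f_grip=40); o=observe();print(o["opening"],o["eef_pos"],o["time_s"])
im,d=pic("side","s2"); print(top("side",d,(265,305,320,365),.064))
hold(.2); print(observe()["eef_pos"])
move_l([*p,.13],feed=.25); o=observe();print(o["opening"],o["eef_pos"],o["time_s"])
hold(.2); print(observe()["eef_pos"])
im,d=pic("side","s3")
E
```

```text
6.9833
0.04771124685138331 [0.49296074 0.27619063 0.02622939] 8.2667
(395, array([0.4961, 0.2854]), array([494.9, 285.6]), array([31.6, 74.2]), 73.9)
[0.49295926 0.2761588  0.02620997]
0.04681337045787336 [0.49137668 0.27555657 0.12908574] 9.0833
[0.49028512 0.27511992 0.12726913]
```

View pics/s3.png

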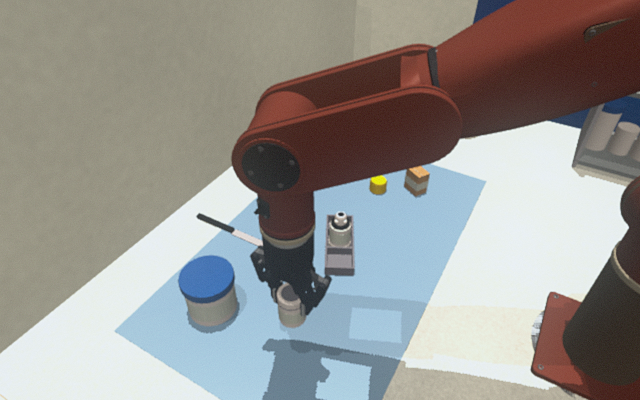

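```bash
cat >> h.py <<'E'
O=np.array([.542,-.0016]);JB=O+.059*KY;CB=O-.053*KY
def goto(p,feed=.15,rot=None,n=2,tol=.0005):
    "move_l with correction of the static error; returns last commanded position"
    p=np.array(p,float);c=p.copy();move_l(c,feed=feed,rotation=rot)
    for _ in range(n):
        hold(.2);e=p-observe()["eef_pos"]
        if np.linalg.norm(e)<tol:break
        c=c+e;move_l(c,feed=.03)
    hold(.1);return c
E
python3 - <<'E'
from h import *
movep([*JB,.125],rpy(-62.3)); 
c=goto([*JB,.110]);o=observe();print(c-np.r_[JB,.11],o["eef_pos"]-np.r_[JB,.11],o["tcp_rot"],o["ft_force"],o["time_s"],o["opening"])
im,d=pic("side","s4");im,d=pic("top","t4")
cv2.imwrite("pics/s4c.png",cv2.resize(cv2.imread("pics/s4.png")[150:300,240:440],None,fx=4,fy=4))
cv2.imwrite("pics/t4c.png",cv2.resize(cv2.imread("pics/t4.png")[160:290,240:400],None,fx=4,fy=4))
E
```

```text
[-3.76979193e-05  6.11329627e-05 -9.82193059e-05] [-4.23919725e-05  5.52169350e-05 -1.03899160e-04] [-1.09160864  1.57078138 -2.17893391] [-0.44240417  0.85042331 -1.89919807] 11.4917 0.0475017264247861
```

View pics/s4c.png

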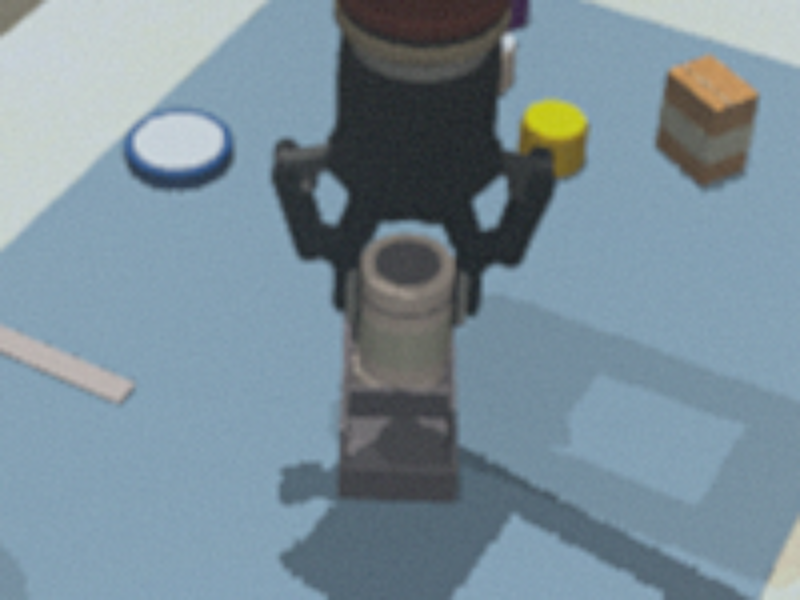

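View pics/t4c.png

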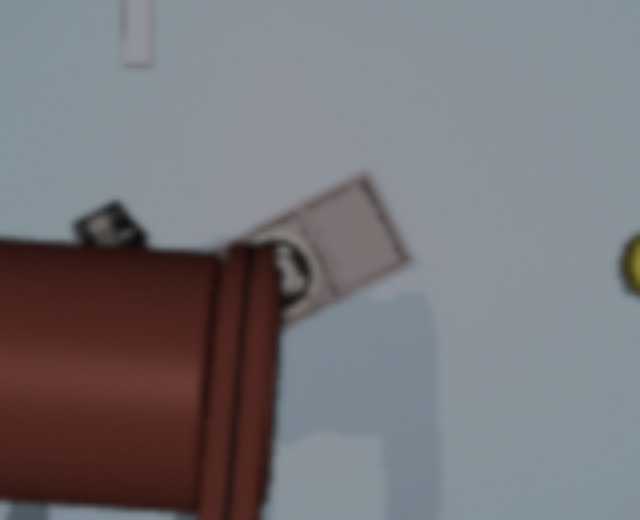

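The jar is held upright over the larger bay, with the dispenser visible beyond it. Lowering now with a force stop.

```bash
python3 - <<'E'
from h import *
c=np.r_[JB,.11]
print(move_l([*JB,.045],feed=.12,max_force=10),observe()["eef_pos"],observe()["ft_force"])
r=move_l([*JB,.027],feed=.03,max_force=6);o=observe()
print(r,o["eef_pos"]-np.r_[JB,0],o["ft_force"],o["opening"],o["time_s"])
im,d=pic("side","s5")
cv2.imwrite("pics/s5c.png",cv2.resize(cv2.imread("pics/s5.png")[150:300,240:440],None,fx=4,fy=4))
E
```

```text
False [0.51498825 0.05062377 0.04535882] [ 0.36439264  0.83966301 -1.01590621]
True [ 3.20054677e-04 -6.27653634e-06  3.10173005e-02] [-0.23137078 -0.03869941  3.03091243] 0.04719636933437437 12.775
```

View pics/s5c.png

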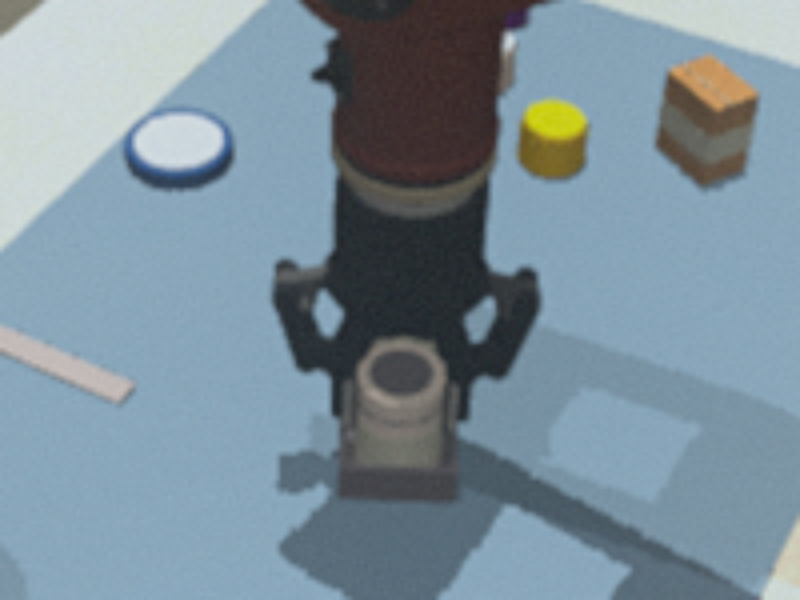

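The jar reached the floor (eef z 0.031, as expected). Next I release it, then squeeze the carton across its 36 mm side.

```bash
python3 - <<'E'
from h import *
gripper_to(.085); e=observe()["eef_pos"]
move_l([e[0],e[1],.14],feed=.3)
p=(.4652,-.2843)
movep([*p,.13],rpy(-30.5)); print(observe()["time_s"])
im,d=pic("top","t6"); im,d=pic("side","s6")
print("jar",top("side",d,(305,210,370,280),.069), "expect",JB)
move_l([*p,.026],feed=.15)
gripper_to(.03,f_grip=20); o=observe();print(o["opening"],o["eef_pos"]); gripper_to(.085)
move_l([*p,.13],feed=.25)
im,d=pic("side","s7"); print(top("side",d,(395,155,437,200),.064))
movep([*p,.13],rpy(-120.5)); print(observe()["time_s"])
E
```

```text
15.0833
jar (475, array([0.5218, 0.0398]), array([527.4,  29.4]), array([ 46.6, 106.3]), 26.9) expect [0.51457432 0.05063822]
0.035471553294140375 [ 0.46565306 -0.28472044  0.02672081]
(200, array([ 0.4662, -0.2801]), array([ 466.9, -280.2]), array([40.6, 56. ]), 58.3)
19.0833
```

View pics/t6.png

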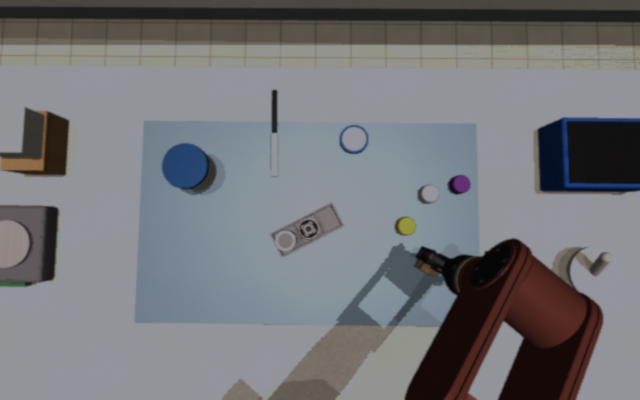

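View pics/s7.png

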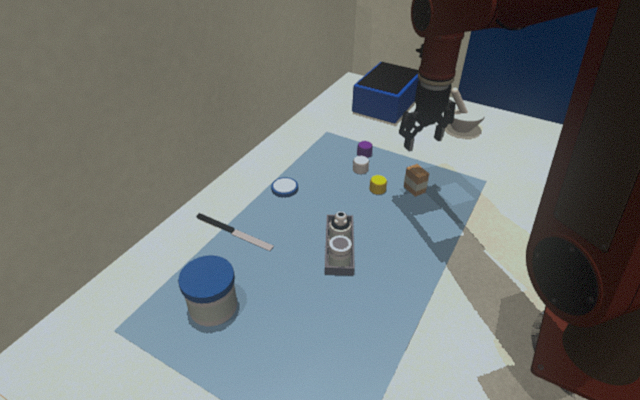

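The jar stands in the larger bay (top view (285,240)). The carton squeeze agrees with the top camera to about 0.6 mm. Next: grasp the carton across its 50 mm side.

```bash
python3 - <<'E'
from h import *
p=(.4652,-.2843)
move_l([*p,.025],feed=.15)
gripper_to(.04,f_grip=40); o=observe();print(o["opening"],o["eef_pos"],o["time_s"])
z0=o["eef_pos"][2]
u=np.array([np.cos(np.deg2rad(59.5)),np.sin(np.deg2rad(59.5))])
off=u@(np.array([.46565,-.28472])-o["eef_pos"][:2]);print("carton ctr - tcp along u",off)
move_l([*p,.14],feed=.25)
movep([*CB,.14],rpy(-62.3))
c=goto([*CB,.115]);o=observe();print(o["eef_pos"]-np.r_[CB,.115],o["opening"],o["ft_force"],o["time_s"])
im,d=pic("side","s8");im,d=pic("top","t8")
cv2.imwrite("pics/s8c.png",cv2.resize(cv2.imread("pics/s8.png")[130:280,240:440],None,fx=4,fy=4))
E
```

```text
0.049532336738791725 [ 0.46599318 -0.28494832  0.02615836] 20.35
carton ctr - tcp along u 2.254933571832198e-05
[-2.63023339e-05 -9.02160990e-05 -8.33086519e-05] 0.04960228908702462 [-0.15983835 -0.76365154 -1.39149599] 23.2833
```

View pics/s8c.png

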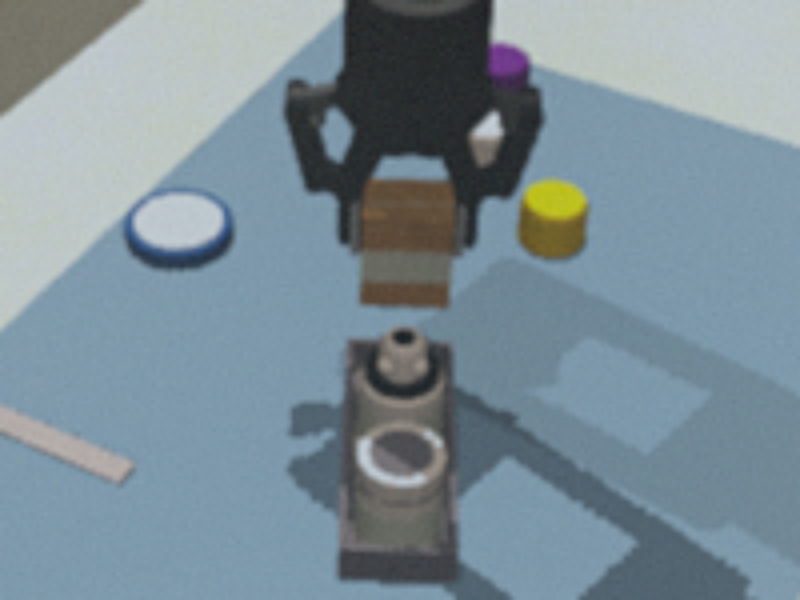

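Carton is held straight and aligned with the tray, and the jar is standing in its bay. Lowering.

```bash
python3 - <<'E'
from h import *
print(move_l([*CB,.045],feed=.12,max_force=10),observe()["eef_pos"],observe()["ft_force"])
r=move_l([*CB,.027],feed=.03,max_force=6);o=observe()
print(r,o["eef_pos"]-np.r_[CB,0],o["ft_force"],o["opening"],o["time_s"])
if o["eef_pos"][2]<.033:
    gripper_to(.085); e=observe()["eef_pos"]
    move_l([e[0],e[1],.14],feed=.3)
    movep([.628,-.291,.13],rpy(-62)); print(observe()["time_s"])
im,d=pic("top","t9"); np.savez("pics/t9.npz",im=im,d=d)
print("cap",top("top",d,(415,182,443,208),.034))
print("jar",top("top",d,(270,222,301,258),.069),JB); print("carton",top("top",d,(315,200,345,238),.069),CB)
im,d=pic("side","s9")
cv2.imwrite("pics/t9c.png",cv2.resize(cv2.imread("pics/t9.png")[160:290,260:480],None,fx=3.5,fy=3.5))
E
```

```text
False [ 0.56713932 -0.04861807  0.04548785] [-0.14284201  0.6908067  -0.47504163]
True [ 0.0002086  -0.00012614  0.03099337] [ 0.43451189 -0.77215301  3.82102377] 0.04971671286147778 24.6083
26.5583
cap (263, array([ 0.6281, -0.2906]), array([ 628.5, -290.8]), array([42.8, 42.7]), 30.4)
jar (359, array([0.5153, 0.0497]), array([519.5,  39.5]), array([47. , 72.6]), 24.7) [0.51457432 0.05063822]
carton (367, array([ 0.5643, -0.046 ]), array([559.9, -36. ]), array([49.3, 61.5]), 26.9) [ 0.56663663 -0.04852586]
```

View pics/t9c.png

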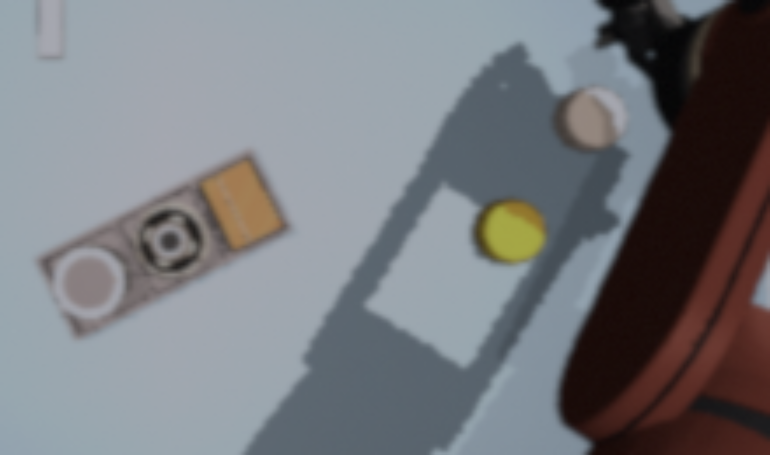

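View pics/s9.png

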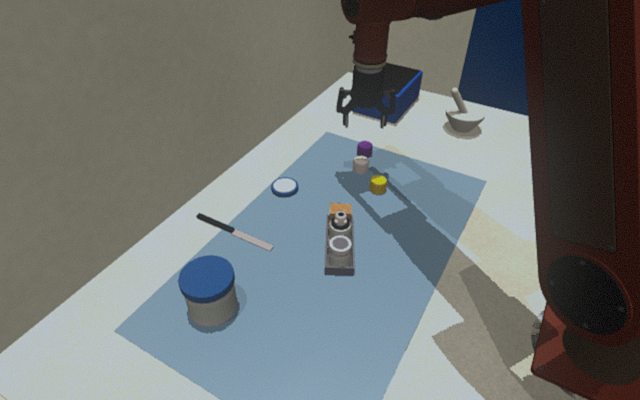

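Both items sit in their bays. The cap at top-view pixel (429,194) shows white in the enlarged crop, distinct from the yellow one, and the purple one is hidden behind the arm. Gripping it along kit x keeps clear of both look-alikes.

```bash
python3 - <<'E'
from h import *
gripper_to(.06)
p=(.628,-.2907)
goto([*p,.06],n=1)
move_l([*p,.006],feed=.12)
gripper_to(.035,f_grip=80); o=observe();print(o["opening"],o["eef_pos"],o["ft_force"],o["time_s"])
zg=o["eef_pos"][2];open("zg","w").write(str(zg))
move_l([*p,.15],feed=.25)
movep([*O,.14],rpy(-62.3))
c=goto([*O,.104+zg]);o=observe();print(o["eef_pos"]-np.r_[O,.104+zg],o["opening"],o["ft_force"],o["tcp_rot"],o["time_s"])
im,d=pic("side","s10");im,d=pic("top","t10")
cv2.imwrite("pics/s10c.png",cv2.resize(cv2.imread("pics/s10.png")[130:280,240:440],None,fx=4,fy=4))
E
```

```text
0.04271131844062326 [ 0.62910406 -0.2913763   0.0076956 ] [ 0.67881401 -1.1765657   2.44759469] 29.075
[-4.50988043e-06 -2.90860730e-05 -1.08133659e-04] 0.04224172207207471 [-1.00941311 -0.20498361 -0.50720401] [-1.6649856   1.57075304 -2.75230305] 32.3
```

View pics/s10c.png

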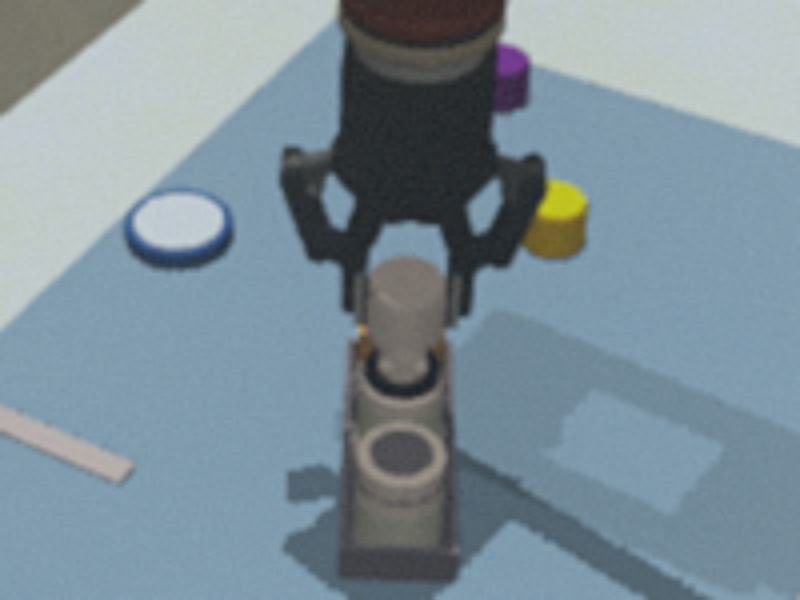

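```bash
python3 - <<'E'
from h import *
zg=float(open("zg").read())
r=move_l([*O,.0915+zg],feed=.03,max_force=8);o=observe();print(r,o["eef_pos"]-np.r_[O,zg],o["ft_force"],o["opening"],o["time_s"])
if not r:
    for e in (.089,.087,.085,.083):
        r=move_l([*O,e+zg],feed=.02,max_force=30);o=observe();print(e,r,o["eef_pos"]-np.r_[O,zg],o["ft_force"],o["opening"])
E
```

```text
False [-1.48583696e-04  1.54222650e-05  9.12533356e-02] [-0.25119066  0.80417674 -0.86423936] 0.042282044216723644 32.9667
0.089 False [3.30660855e-05 7.76006503e-05 8.90292165e-02] [ 0.57493962  0.49563188 -0.01103778] 0.04217673953602169
0.087 False [0.00040719 0.00012233 0.08751668] [-0.55021118  1.24714095  3.25627892] 0.04231318990030721
0.085 False [0.00058629 0.00010972 0.08561707] [-0.34297597  2.56816902  5.63926388] 0.04216156199299667
0.083 False [9.59956679e-05 1.64170439e-04 8.28549158e-02] [1.37104618 2.27291148 1.41670367] 0.04215056845490262
```

```bash
python3 - <<'E'
from h import *
zg=float(open("zg").read())
for e in (.080,.077,.075,.074,.073):
    r=move_l([*O,e+zg],feed=.02,max_force=30);hold(.2);o=observe();print(e,r,(o["eef_pos"]-np.r_[O,zg]).round(5),o["ft_force"].round(2),round(o["opening"],4),o["time_s"])
im,d=pic("side","s11")
cv2.imwrite("pics/s11c.png",cv2.resize(cv2.imread("pics/s11.png")[130:280,240:440],None,fx=4,fy=4))
E
```

```text
0.08 False [-0.00082  0.00011  0.0788 ] [ 3.76  1.87 -9.98] 0.0424 34.4917
0.077 False [-2.400e-04  6.000e-05  7.684e-02] [ 1.06  1.46 -6.9 ] 0.0425 34.9917
0.075 False [ 0.00029 -0.00022  0.07544] [-0.77  0.1  -0.79] 0.0423 35.4417
0.074 False [ 0.0004  -0.00016  0.07446] [-1.54  0.57  4.66] 0.042 35.8917
0.073 False [ 0.00039 -0.00017  0.07354] [-2.2   0.07  4.86] 0.0422 36.3417
```

View pics/s11c.png

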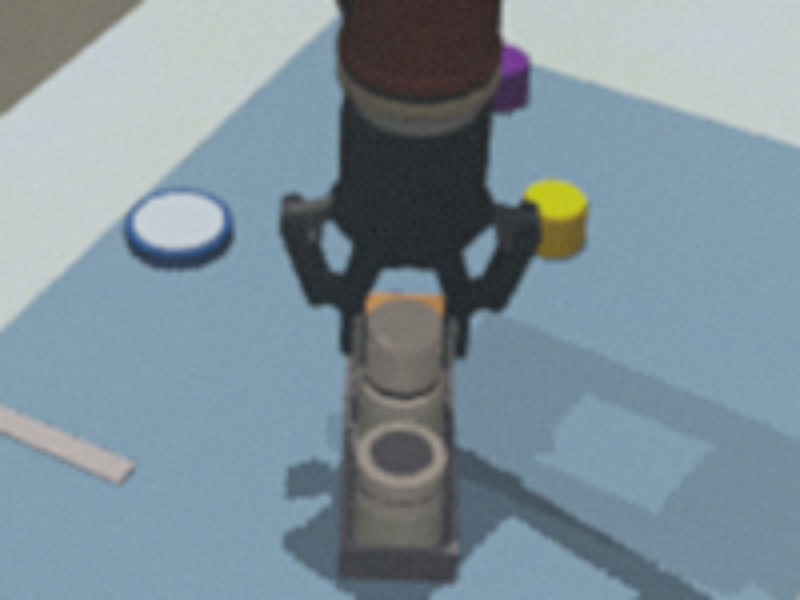

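It clicked: the cap was pulled down 10 N around an edge height of 79 mm, and it is now meeting the seal. Pressing further for margin.

```bash
python3 - <<'E'
from h import *
zg=float(open("zg").read())
for e in (.0722,.0714,.0706,.0698):
    r=move_l([*O,e+zg],feed=.02,max_force=30);hold(.4);o=observe();print(e,r,(o["eef_pos"]-np.r_[O,zg]).round(5),o["ft_force"].round(2),round(o["opening"],4),o["time_s"])
    if o["ft_force"][2]>10: break
hold(.5);print(observe()["ft_force"],(observe()["eef_pos"]-np.r_[O,zg]))
im,d=pic("side","s12");im,d=pic("top","t12")
cv2.imwrite("pics/s12c.png",cv2.resize(cv2.imread("pics/s12.png")[130:280,240:440],None,fx=4,fy=4))
E
```

```text
0.0722 False [ 0.00038 -0.00016  0.07294] [-2.44 -0.71  7.22] 0.0421 37.0417
0.0714 False [ 0.00041 -0.00015  0.07239] [-3.53 -0.23  9.39] 0.0421 37.6917
0.0706 False [ 0.0004  -0.00018  0.0718 ] [-3.55 -0.36 11.25] 0.042 38.3417
[-4.89834489  0.20642449 11.11645277] [ 0.0004231  -0.0001655   0.07181755]
```

View pics/s12c.png

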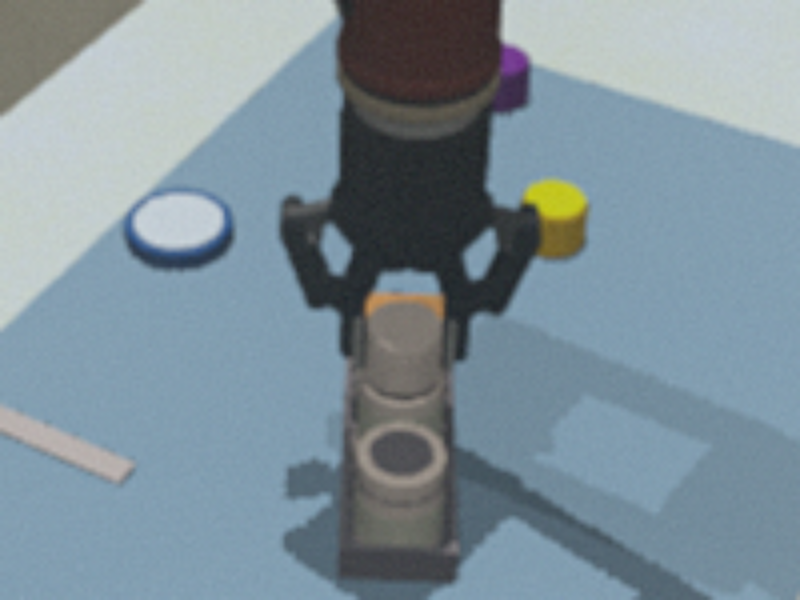

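View pics/t12.png

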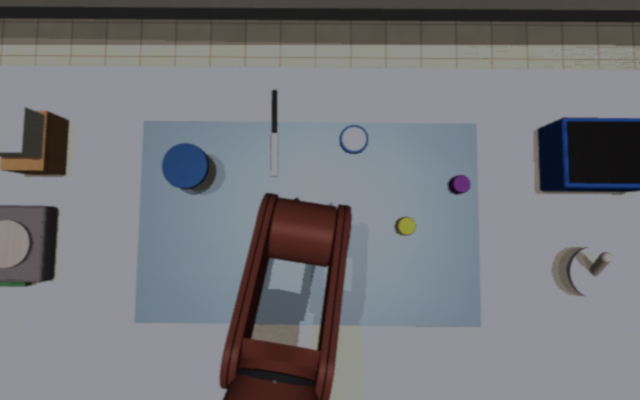

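The force rises about 3.4 N/mm, which matches the seal. The 11 N push is steady, jar and carton are in place, and the bystanders are unmoved. Handing in.

```bash
python3 - <<'E'
from h import *
print(job_done())
E
```

```text
the job is handed in; nothing more can be done
None
```

I packed the jar and the carton upright in their bays, then snapped the cap onto the dispenser. I handed in at about 39 s of the 72 s, with the hand still gripping the cap and pushing it down. `job_done()` gives no verdict.

- **Jar and carton:** each one stopped on contact at a hand height of 0.031 m, which is the tray floor. The hand was within 0.4 mm of the measured bay centres. The pictures show both upright in the right bays.
- **Cap:** the click showed as a pull of about 10 N down on the hand at around 79 mm edge height. The resistance then rose about 3.4 N per mm, which matches the seal. At the end the push was 11 N, with the cap edge about 3 mm below the seat and the hand within 0.5 mm of the dispenser axis.
- **Bystanders:** the tub, wide lid, spatula and the purple and yellow look-alikes look unmoved in the last top picture.
- **Disagreements:** the side camera read about 3 mm too far in y. Squeezing the jar and the carton in the gripper confirmed the top camera to about 0.6 mm, so I used that one. My automatic re-measurement of the jar and carton after release picked up part of the bottle too, so those placements rest on the contact heights and the pictures.

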